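Sort the bench finds in a fossil lab

TASK

Sort the finds on the preparation bench: put both round vertebrae in the square card tray, side by side and flat on its floor, the limb bone in the long card tray, lying flat along it, and both lumps of waste rock in the round plastic tub. The fossils are brittle, so set them down gently rather than dropping them, and leave the brush and the glue bottle where they are.

Things in the scene. Friction and masses are not known exactly. Their poses are not given: they have to be found in the camera images.
- square_tray: Square open cardboard tray for the vertebrae, 124 x 124 mm outside, 25 mm high, walls and floor 4 mm thick (inside 116 x 116 mm, 21 mm deep). Fixed to the bench. Origin: centre of its underside, on the bench; x and y parallel to its walls, z up. It is turned up to 0.2 rad from the bench's axes.
- long_tray: Long narrow open cardboard tray for the limb bone, 75 mm along its x and 150 mm along its y outside, 25 mm high, walls and floor 4 mm thick (inside 67 x 142 mm, 21 mm deep). Fixed to the bench. Origin: centre of its underside; y along its length, z up. It is turned up to 0.2 rad from the bench's axes.
- tub: Low round white plastic tub for waste rock, 140 mm across at the rim, 124 mm at the foot, 40 mm high, wall and floor 4 mm. Fixed to the bench. Origin: centre of its underside, z up.
- vertebra_a: Larger fossil vertebra: a brown spool-shaped disc, 46 mm across (40 mm at the waist), 28 mm high, lying flat on one face on the bench. About 60 g. Origin: centre of its underside, z up along its axis.
- vertebra_b: Smaller fossil vertebra: a brown spool-shaped disc, 40 mm across (34 mm at the waist), 25 mm high, lying flat on one face on the bench. About 45 g. Origin: centre of its underside, z up along its axis.
- limb_bone: Fossil limb bone, brown, lying flat on the bench: 100 mm long with a round shaft 18 mm thick (its axis 12 mm up) and knobbly ends 40 mm wide and 24 mm high, each end 24 mm long; between the ends 52 mm of bare shaft. About 70 g. Origin: below the middle of the shaft, at underside level; x along the bone, z up. Lies at any yaw.
- rock_a: Angular grey lump of waste rock, 44 mm along its x, 34 mm along its y, about 33 mm high, flat underneath; its lowest 19 mm has upright parallel sides. About 80 g. Origin: centre of its underside, z up. Lies at any yaw.
- rock_b: Angular grey lump of waste rock, 40 mm along its x, 32 mm along its y, about 30 mm high, flat underneath; its lowest 17 mm has upright parallel sides. About 65 g. Origin: centre of its underside, z up. Lies at any yaw.
- brush: Bystander: a loose hand brush 170 mm long, lying on the bench to the robot's left of the work. Leave it alone. Origin: at the middle of its underside; x along the brush.
- glue_bottle: Bystander: a small loose glue bottle with black cap, 44 mm across, 85 mm high, standing on the bench to the robot's right of the work. Leave it alone. Origin: centre of its underside.
Not all that is in view belongs to the job. What is shaped like the rock_b but red is not meant. Leave any black look-alike of the square_tray alone.

How it is judged:
By the outcome, as a careful person would: the job done as asked, in the order asked, and still so for the second after the job is handed in, with the robot touching nothing.
It also fails if it takes over 131 s, if anything falls off the work surface, if the arm or the gripper's body presses on something with over 40 N, if the wrist force passes 120 N, or if a joint passes its speed limit or range.

ROBOT

A 7-joint arm with a two-finger parallel gripper is mounted at the origin on the work surface. World frame = base frame: x ahead of the robot, y to its left, z up, the work surface at z = 0. Lengths are in m, angles in rad, forces in N, time in s.
With the tool pointing down it reaches from about 0.425 to 0.925 m from the base axis. Payload 6.8 kg.
Tool frame: the origin (TCP) lies at the very end of the fingers, on their centre line; the grasp point (between the pads) lies 19 mm behind it; z points along the fingers, y is the line along which they close (so a half turn about z gives the same grasp; the last joint's range is limited). The gripper opens to 85 mm and grips with 20 to 120 N. Pads are 22 mm wide; open, the fingers measure 114 mm over their backs; the gripper's body (76 mm by 85 mm) begins 54 mm behind the grasp point. The pads swing forward as they close: fully open they stand 13 mm farther back than shut.
Start: joints at [-1.379, 0.477, 0.022, 1.555, -0.011, 1.109, -0.083], TCP at [0.199, 0.645, 0.231] pointing down, gripper open.
Joint ranges: [-2.96, 2.96], [-0.34, 2.1], [-1.41, 1.46], [0.24, 2.44], [-1.37, 4.51], [0.17, 1.92], [-2.96, 2.96]. Speed limits (rad/s): [2.39, 2.39, 3.14, 3.14, 3.14, 3.14, 3.14].

INTERFACE

Orientations are given as a unit quaternion [w, x, y, z].
In Python, from station import get_obs, read_camera, hand_in gives the robot as it stands.
- The arm moves only by the tool arm_command, never from a script. Its argument "commands" is one flat list of numbers, 7 for each row, row after row: the shift along the tool's x, y, z in m, then the turn, a rotation vector about the tool's x, y, z in degrees, then the opening, from 0 (shut) to 1 (fully open). In form: [tx, ty, tz, rx, ry, rz, fingers, tx, ty, tz, rx, ry, rz, fingers, ...]. A call has 1 to 8 rows; each row is the pose to reach, as a shift and turn from the pose commanded when the call began, along the tool's axes at that moment; what a row does not reach only later rows make up. A row lasts 1/10 s, in which the tool goes at most 50 mm and 8.59 degrees, less where a joint would pass 70% of its speed; a pose out of reach is approached as far as the arm can. A call with a gripper value outside its range is refused whole. The fingers move at their own pace and stop on an object; "force" is the grip in N (left out, the last holds). Time passes only in rows, so rows that repeat a pose let the fingers close. It gives the time, the measured TCP pose, the force, the opening and the grip force at its end, in the units of the state.
- get_obs(): the state, without advancing time (a new reading comes with each control period).
- read_camera(name): name is "scene" or "top" or "wrist"; returns a dict with "img" (480x640x3 uint8, red, green, blue), "camera_matrix" (3x3 intrinsics, pixels), "pose" (4x4, takes a point from camera to world coordinates). Camera axes: x right, y down, z forward; pixel columns grow to the right and rows downward; lengths in m; the calibration is good to about 2 mm. A picture is of the moment at which its call begins. There is no depth.
- hand_in(): hands the job in; it is judged then, once.
The state is a dict: "t": time; "q": joint angles; "joint_vel": joint speeds; "joint_torque": joint torques, N m; "eef_pos": TCP position; "tool_rot": TCP orientation; "contact_force": force on the tool from outside, world axes, zero at the start; "torque": the same for the moment, N m; "gripper_width": opening from 0.0 (shut) to 1.0 (fully open); "grasp_force": force on a finger pad.
Only numpy, scipy, OpenCV 4.12 (cv2) and the standard library are available. Lean on these libraries where they do the work, as an engineer would, in place of code of your own. Each camera call takes 0.05 s, during which the arm holds its last target. There are 200 camera calls.

## Working session

There is one attempt and no reset: what is moved stays moved. The work goes in short steps, Python scripts to look and compute and a tool call to move; the robot and the scene stay as the last step left them, time stands still between calls to the robot, and variables do not carry over. Pictures are saved under pics/ and viewed, at most 14 in all, crops included, and the job is handed in when it is done.

Besides the shell and the picture viewer there is one more tool, called after "Call:" as name(argument=value, ...) on one line, values as JSON. arm_command: Moves the arm, as the interface text tells. Its arguments: {"type":"object","properties":{"commands":{"type":"array","items":{"type":"number"}},"force":{"type":"number"}},"required":["commands"]}

```bash
ls; mkdir -p pics; python3 - <<'E'
from station import *
import cv2,numpy as np
o=get_obs();print(o)
for n in("scene","top"):
    c=read_camera(n);cv2.imwrite(f"pics/{n}0.png",c["img"][:,:,::-1]);print(n,c["camera_matrix"].tolist(),np.round(c["pose"],4).tolist())
E
```

```text
pics
{'t': 0.0, 'q': array([-1.37907804,  0.47777655,  0.02234627,  1.55645495, -0.01148181,
        1.10929332, -0.08310144]), 'joint_vel': array([-4.47191370e-04, -6.44121141e-04, -3.87782218e-04,  1.23671254e-03,
        1.50878211e-04,  9.30527786e-05,  7.42876879e-04]), 'joint_torque': array([-2.90030493e-05, -5.96440887e+01,  1.60760846e+00, -2.81201738e+01,
        1.23654550e-02,  9.21965257e-03, -1.75459758e-05]), 'eef_pos': array([0.19920767, 0.64431688, 0.23034016]), 'tool_rot': array([-5.87390280e-05,  1.49337144e-01,  9.88785924e-01, -9.00014787e-04]), 'contact_force': array([1.07387394, 0.7585088 , 0.91153223]), 'torque': array([-0.00545506, -0.01518448, -0.01875108]), 'grasp_force': 0.0, 'gripper_width': 1.002487873600104}
scene [[472.8031373504176, 0.0, 314.4333936539261], [0.0, 472.8031373504176, 234.84206569222349], [0.0, 0.0, 1.0]] [[0.0964, 0.5606, -0.8225, 1.3666], [0.9951, -0.0732, 0.0668, -0.079], [-0.0228, -0.8249, -0.5649, 0.6479], [0.0, 0.0, 0.0, 1.0]]
top [[577.2629085081509, 0.0, 318.8828540942321], [0.0, 577.2629085081509, 238.23289356938878], [0.0, 0.0, 1.0]] [[0.01, -0.9912, 0.1319, 0.2742], [-0.9999, -0.009, 0.0084, -0.0458], [-0.0072, -0.132, -0.9912, 1.4933], [0.0, 0.0, 0.0, 1.0]]
```

View pics/top0.png

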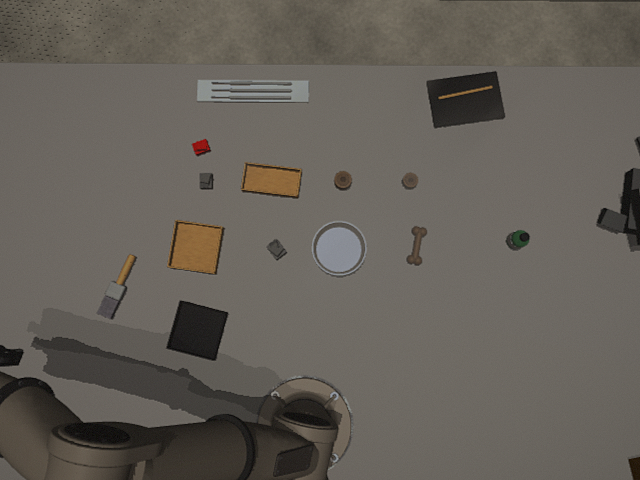

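View pics/scene0.png

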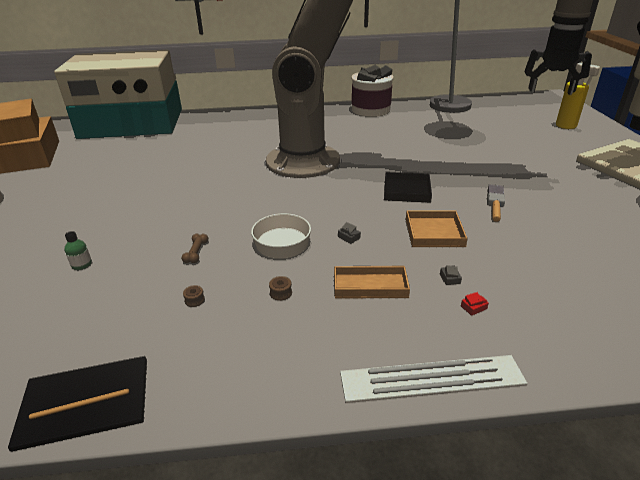

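The top view shows these objects (pixel column, row):
- **Vertebrae:** (343,180) and (410,181).
- **Bone:** (417,246).
- **Grey rocks:** (277,249) and (206,181).
- **Square tray, brown:** (196,247). Its black look-alike is at (197,330).
- **Long tray:** (272,180).
- **Tub:** (339,248).
- **Red decoy rock:** (201,147).

The scene view shows the same objects from the front.

```bash
cat > g.py <<'E'
from station import *
import cv2,numpy as np
from scipy.spatial.transform import Rotation as R
def ray(c,p):
    K,T=c["camera_matrix"],c["pose"]
    d=T[:3,:3]@np.linalg.solve(K,[p[0],p[1],1.]);return T[:3,3],d/np.linalg.norm(d)
def plane(c,p,z):
    o,d=ray(c,p);return (o+d*(z-o[2])/d[2])[:2]
def tri(c1,p1,c2,p2):
    A=np.zeros((3,3));b=np.zeros(3)
    for o,d in(ray(c1,p1),ray(c2,p2)):
        M=np.eye(3)-np.outer(d,d);A+=M;b+=M@o
    x=np.linalg.solve(A,b);o,d=ray(c1,p1);return x,np.linalg.norm(np.cross(x-o,d))*2
def seg(c,p,w,th=22):
    "contour of what differs from the bench around pixel p, half window w"
    im=cv2.cvtColor(c["img"],cv2.COLOR_RGB2LAB).astype(float);x0,y0=max(int(p[0])-w,0),max(int(p[1])-w,0)
    a=im[y0:y0+2*w,x0:x0+2*w];bd=np.concatenate([a[0],a[-1],a[:,0],a[:,-1]])
    m=(np.linalg.norm(a-np.median(bd,0),axis=2)>th).astype(np.uint8)
    cs,_=cv2.findContours(m,cv2.RETR_EXTERNAL,cv2.CHAIN_APPROX_NONE)
    k=max(cs,key=cv2.contourArea);return k.reshape(-1,2).astype(np.float32)+[x0,y0]
def snap(n,name=None):
    c=read_camera(n)
    if name: cv2.imwrite(f"pics/{name}.png",c["img"][:,:,::-1])
    return c
def yawof(o=None):
    o=o or get_obs();x=R.from_quat(o["tool_rot"],scalar_first=True).as_matrix()
    return np.arctan2(x[1,1],x[0,1]) # direction of the closing line
def delta(pos,yaw):
    "shift in tool axes (m) and rotvec (deg) to put TCP at pos, pointing down, closing line at yaw (mod pi)"
    o=get_obs();M=R.from_quat(o["tool_rot"],scalar_first=True)
    dy=(yaw-yawof(o)+np.pi/2)%np.pi-np.pi/2
    y=np.array([np.cos(yawof(o)+dy),np.sin(yawof(o)+dy),0]);z=np.array([0,0,-1.])
    T=R.from_matrix(np.stack([np.cross(y,z),y,z],1))
    return np.round(M.inv().apply(np.array(pos)-o["eef_pos"]),4),np.round((M.inv()*T).as_rotvec(degrees=True),2)
E
python3 - <<'E'
from g import *
t=snap("top");s=snap("scene")
S={"va":((343,180),(281,288),17,22,.028),"vb":((410,181),(194,296),17,22,.025),"bone":((417,246),(195,248),30,24,.02),"r1":((277,249),(349,233),17,19,.02),"r2":((206,181),(451,274),14,17,.02),
"sq":((196,247),(436,229),38,38,.025),"lt":((272,180),(371,281),38,46,.025),"tub":((339,248),(281,236),38,42,.04)}
for k,(a,b,w,w2,h) in S.items():
    A=seg(t,a,w);B=seg(s,b,w2)
    ca=cv2.minAreaRect(A);cb=cv2.minAreaRect(B)
    X,e=tri(t,(A.min(0)+A.max(0))/2,s,(B.min(0)+B.max(0))/2)
    P=np.array([plane(t,p,h) for p in A],np.float32)*1000
    r=cv2.minAreaRect(P);print(k,"tri",X.round(3),"err",e.round(4),"rect@h",np.round(r[0],1),np.round(r[1],1),round(r[2],1))
print(np.round(read_camera("wrist")["pose"],3).tolist(),"yaw",yawof())
E
```

```text
Traceback (most recent call last):
cv2.error: OpenCV(4.12.0) /io/opencv/modules/imgproc/src/convhull.cpp:143: error: (-215:Assertion failed) total >= 0 && (depth == CV_32F || depth == CV_32S) in function 'convexHull'
```

```bash
sed -i 's/return k.reshape(-1,2).astype(np.float32)+\[x0,y0\]/return (k.reshape(-1,2)+[x0,y0]).astype(np.float32)/' g.py
python3 - <<'E'
from g import *
t=snap("top");s=snap("scene")
S={"va":((343,180),(281,288),17,22,.028),"vb":((410,181),(194,296),17,22,.025),"bone":((417,246),(195,248),30,24,.02),"r1":((277,249),(349,233),17,19,.02),"r2":((206,181),(451,274),14,17,.02),
"sq":((196,247),(436,229),38,38,.025),"lt":((272,180),(371,281),38,46,.025),"tub":((339,248),(281,236),38,42,.04)}
for k,(a,b,w,w2,h) in S.items():
    A=seg(t,a,w);B=seg(s,b,w2)
    X,e=tri(t,(A.min(0)+A.max(0))/2,s,(B.min(0)+B.max(0))/2)
    P=np.array([plane(t,p,h) for p in A],np.float32)*1000
    r=cv2.minAreaRect(P);print(k,"tri",X.round(3),"err",e.round(4),"rect@h",np.round(r[0],1),np.round(r[1],1),round(r[2],1))
c=read_camera("wrist");print(c["camera_matrix"].tolist(),np.round(c["pose"],3).tolist(),"yaw",yawof())
E
```

```text
va tri [ 0.625 -0.093  0.013] err 0.0021 rect@h [621.  -93.1] [50.4 44.1] 0.4
vb tri [ 0.626 -0.268  0.012] err 0.0004 rect@h [ 621.1 -267.8] [40.4 43.3] 45.7
bone tri [ 0.455 -0.285  0.007] err 0.0003 rect@h [ 454.1 -282.9] [ 39.8 100.7] 79.9
r1 tri [0.441 0.077 0.012] err 0.002 rect@h [440.6  76.6] [49.2 35.9] 41.2
r2 tri [0.621 0.265 0.009] err 0.0016 rect@h [618.6 262.3] [42.7 34.6] 0.5
sq tri [0.447 0.289 0.008] err 0.004 rect@h [443.9 282.9] [129.5 126.6] 82.4
lt tri [0.625 0.095 0.011] err 0.0021 rect@h [620.5  92.4] [152.1  81.3] 83.5
tub tri [ 0.443 -0.085  0.016] err 0.0008 rect@h [441.1 -84.6] [142.8 136.8] 0.5
[[388.4559855455176, 0.0, 320.78857188682684], [0.0, 388.4559855455176, 239.2576481046922], [0.0, 0.0, 1.0]] [[0.294, 0.917, 0.268, 0.132], [0.956, -0.283, -0.083, 0.666], [-0.0, 0.281, -0.96, 0.373], [0.0, 0.0, 0.0, 1.0]] yaw 1.2710024063728753
```

```bash
python3 - <<'E'
from g import *
print(delta((.52,.19,.30),np.radians(82.4)))
E
```

```text
(array([-0.4407, -0.3398, -0.0688]), array([-0.02, -0.  , -9.58]))
```

Call:
arm_command(commands=[-0.44,-0.34,-0.07,0,0,-9.6,1,-0.44,-0.34,-0.07,0,0,-9.6,1,-0.44,-0.34,-0.07,0,0,-9.6,1,-0.44,-0.34,-0.07,0,0,-9.6,1,-0.44,-0.34,-0.07,0,0,-9.6,1,-0.44,-0.34,-0.07,0,0,-9.6,1,-0.44,-0.34,-0.07,0,0,-9.6,1,-0.44,-0.34,-0.07,0,0,-9.6,1], force=40)

```text
t: 1.15
eef_pos: [0.4286, 0.3185, 0.2818]
tool_rot: [0.0, 0.066, 0.998, 0.0]
contact_force: [1.2, 0.4, 0.0]
gripper_width: 1.002
grasp_force: 0.0
```

```bash
python3 - <<'E'
from g import *
print(get_obs()["t"],get_obs()["eef_pos"],delta((.52,.19,.30),np.radians(82.4)))
E
```

```text
1.15 [0.42859656 0.31846775 0.28182362] (array([-0.1076, -0.1153, -0.0182]), array([0.04, 0.02, 0.02]))
```

Call:
arm_command(commands=[-0.09,-0.1,-0.015,0,0,0,1,-0.09,-0.1,-0.015,0,0,0,1,-0.09,-0.1,-0.015,0,0,0,1,-0.09,-0.1,-0.015,0,0,0,1,-0.09,-0.1,-0.015,0,0,0,1,-0.09,-0.1,-0.015,0,0,0,1])

```text
t: 1.75
eef_pos: [0.503, 0.2106, 0.2961]
tool_rot: [-0.0, 0.065, 0.998, 0.0]
contact_force: [-0.6, -0.7, 1.3]
gripper_width: 0.998
grasp_force: 0.0
```

```bash
python3 - <<'E'
from g import *
c=snap("wrist","w1");print(get_obs()["eef_pos"],yawof(),np.round(c["pose"],3).tolist())
for n,X in dict(va=(.623,-.093,.028),r2=(.619,.263,.03),r1=(.441,.077,.03),sq=(.445,.285,.025),lt=(.622,.093,.025),tub=(.442,-.085,.04)).items():
    p=np.linalg.inv(c["pose"])@[*X,1];p=c["camera_matrix"]@p[:3];print(n,(p[:2]/p[2]).round())
E
```

```text
[0.50279966 0.21085763 0.29601811] 1.4411902207336953 [[0.129, 0.952, 0.278, 0.433], [0.992, -0.124, -0.036, 0.22], [0.0, 0.28, -0.96, 0.438], [0.0, 0.0, 0.0, 1.0]]
va [ 78. 328.]
r2 [379. 290.]
r1 [184. 153.]
sq [385. 130.]
lt [234. 308.]
tub [ 25. 175.]
```

View pics/w1.png

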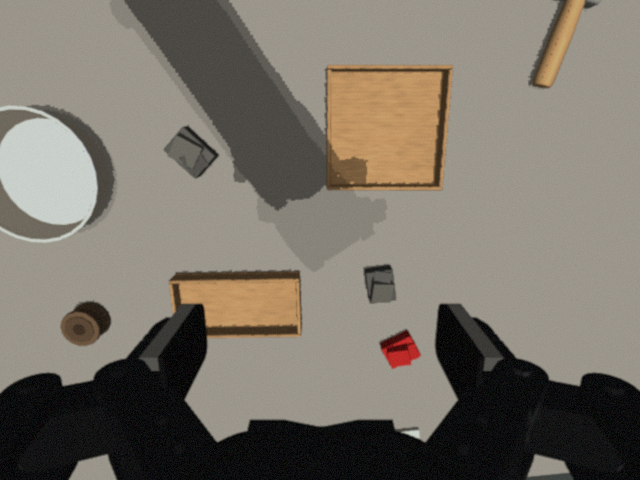

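The wrist view shows the square tray with rim corners near (328,65), (451,65), (442,189) and (327,189). The long tray spans about (170,272) to (300,337). Rock_a is at (190,152), rock_b at (380,285) and vertebra_a at (85,325).

```bash
cat >> g.py <<'E'
def hull(c,box,lo,hi):
    x0,y0,x1,y1=box;h=cv2.cvtColor(c["img"][y0:y1,x0:x1],cv2.COLOR_RGB2HSV)
    m=cv2.morphologyEx(cv2.inRange(h,lo,hi),cv2.MORPH_CLOSE,np.ones((5,5)))
    cs,_=cv2.findContours(m,cv2.RETR_EXTERNAL,cv2.CHAIN_APPROX_NONE);k=max(cs,key=cv2.contourArea)
    return (cv2.convexHull(k).reshape(-1,2)+[x0,y0]).astype(np.float32)
def quad(c,h,z):
    P=np.array([plane(c,p,z) for p in h],np.float32)*1000;return cv2.minAreaRect(P)
def order(P,ctr):
    P=np.array(P);return P[np.argsort(np.arctan2(*(P-ctr).T))]
E
python3 - <<'E'
from g import *
w=snap("wrist");t=snap("top");s=snap("scene")
lo,hi=(5,90,25),(25,255,255)
for n,bw,bt,bs in(("sq",(310,45,470,205),(160,212,232,282),(398,200,474,255)),("lt",(150,255,320,350),(236,155,310,205),(326,258,416,305))):
    W=hull(w,bw,lo,hi);T=hull(t,bt,lo,hi);S=hull(s,bs,lo,hi)
    for nm,c,h in(("w",w,W),("t",t,T)):
        r=quad(c,h,.025);print(n,nm,np.round(r[0],1),np.round(r[1],1),round(r[2],1))
    # corners in each image from 4-gon
    cor=lambda h:cv2.approxPolyN(h.reshape(-1,1,2),4).reshape(-1,2)
    cw,ct,cs_=cor(W),cor(T),cor(S)
    for p in ct:
        g=plane(t,p,.025)
        for nm,c,cc in(("w",w,cw),("s",s,cs_)):
            q=min(cc,key=lambda q:np.linalg.norm(plane(c,q,.025)-g));X,e=tri(t,p,c,q);print("  ",nm,X.round(4),round(e,4))
E
```

```text
sq w [444.9 286.2] [123.4 121.9] 82.6
sq t [485.  220.9] [43.2 19.8] 22.1
   w [0.5015 0.217  0.0013] 0.0007
   s [0.5017 0.2167 0.0025] 0.0001
   w [0.4735 0.2146 0.064 ] 0.0358
   s [ 0.4669  0.2278 -0.0235] 0.0014
   w [0.4732 0.2155 0.0835] 0.0301
   s [ 0.4712  0.2296 -0.0201] 0.0049
   w [0.4831 0.2179 0.1308] 0.0044
   s [0.5024 0.2296 0.0041] 0.0257
lt w [619.  96.] [149.7  83. ] 83.0
lt t [622.5  93.2] [151.2  78.3] 83.5
   w [0.6544 0.014  0.0204] 0.0009
   s [0.6577 0.0145 0.0061] 0.0002
   w [0.5746 0.0224 0.0147] 0.006
   s [0.5765 0.024  0.0209] 0.0025
   w [0.5928 0.1744 0.0143] 0.0032
   s [0.5932 0.1745 0.0192] 0.0001
   w [0.6722 0.1644 0.0178] 0.0008
   s [0.6756 0.1672 0.0052] 0.0026
```

```bash
python3 - <<'E'
from g import *
print(delta((.622,-.093,.14),np.radians(82.5)))
E
```

```text
(array([-0.1573, -0.2855,  0.156 ]), array([ 0.  , -0.02,  0.05]))
```

Call:
arm_command(commands=[-0.157,-0.285,0.156,0,0,0,1,-0.157,-0.285,0.156,0,0,0,1,-0.157,-0.285,0.156,0,0,0,1,-0.157,-0.285,0.156,0,0,0,1,-0.157,-0.285,0.156,0,0,0,1,-0.157,-0.285,0.156,0,0,0,1,-0.157,-0.285,0.156,0,0,0,1,-0.157,-0.285,0.156,0,0,0,1])

```text
t: 2.75
eef_pos: [0.621, -0.0999, 0.1377]
tool_rot: [-0.001, 0.069, 0.998, -0.002]
contact_force: [-0.2, -0.2, 0.9]
gripper_width: 1.003
grasp_force: 0.0
```

Call:
arm_command(commands=[0,0,0,0,0,0,1,0,0,0,0,0,0,1,0,0,0,0,0,0,1])

```text
t: 3.05
eef_pos: [0.6222, -0.0912, 0.141]
tool_rot: [0.0, 0.064, 0.998, 0.001]
contact_force: [-0.4, 0.6, 0.3]
gripper_width: 1.003
grasp_force: 0.0
```

```bash
python3 - <<'E'
from g import *
c=snap("wrist","w2");print(get_obs()["eef_pos"],yawof())
for n,X in dict(va=(.623,-.093,.028),vb=(.621,-.268,.025),bone=(.454,-.283,.02),tub=(.442,-.085,.04)).items():
    p=np.linalg.inv(c["pose"])@[*X,1];p=c["camera_matrix"]@p[:3];print(n,(p[:2]/p[2]).round())
E
```

```text
[ 0.62217373 -0.09140367  0.14109433] 1.4417256666744105
va [318. 235.]
vb [ 71. 262.]
bone [-34.   1.]
tub [288. -92.]
```

View pics/w2.png

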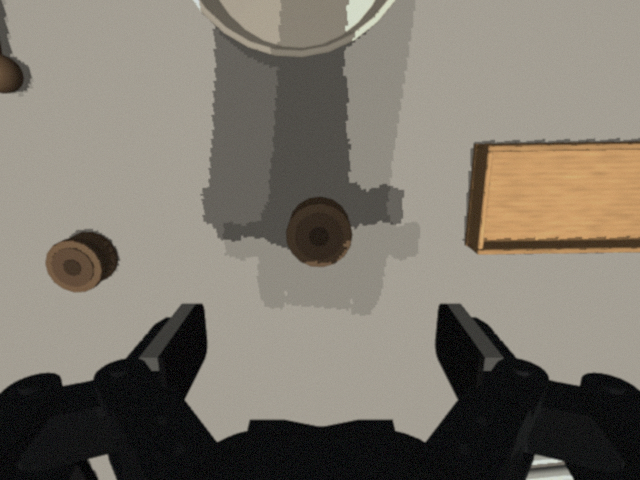

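Vertebra_a's top is centred at (320,235), which agrees with the estimate to about 1 mm. Vertebra_b's top is at (72,266). I'll descend and grip vertebra_a.

Call:
arm_command(commands=[0,0,0.05,0,0,0,1,0,-0.001,0.1,0,0,0,1,0,-0.001,0.12,0,0,0,1,0,-0.001,0.13,0,0,0,1,0,-0.001,0.136,0,0,0,1,0,-0.001,0.136,0,0,0,1])

```text
t: 3.7
eef_pos: [0.6224, -0.0943, 0.005]
tool_rot: [0.001, 0.066, 0.998, 0.0]
contact_force: [0.0, -0.3, 0.7]
gripper_width: 0.999
grasp_force: 0.0
```

Call:
arm_command(commands=[0,0,0,0,0,0,0.4,0,0,0,0,0,0,0.4,0,0,0,0,0,0,0.3,0,0,0,0,0,0,0.3,0,0,0,0,0,0,0.3,0,0,0,0,0,0,0.3,0,0,0,0,0,0,0.3], force=30)

```text
t: 4.4
eef_pos: [0.6224, -0.0948, 0.0056]
tool_rot: [0.001, 0.066, 0.998, 0.0]
contact_force: [-0.7, 1.7, 6.0]
gripper_width: 0.517
grasp_force: 29.8
```

Call:
arm_command(commands=[0,0,-0.02,0,0,0,0.3,0,0,-0.06,0,0,0,0.3,0,0,-0.1,0,0,0,0.3,0,0,-0.1,0,0,0,0.3,0,0,-0.1,0,0,0,0.3])

```text
t: 4.9
eef_pos: [0.6223, -0.0949, 0.1056]
tool_rot: [0.001, 0.066, 0.998, 0.0]
contact_force: [-0.5, 0.6, -0.9]
gripper_width: 0.519
grasp_force: 30.9
```

```bash
python3 - <<'E'
from g import *
o=get_obs();print(o["eef_pos"],o["contact_force"],o["gripper_width"],o["grasp_force"],delta((.418,.289,.106),np.radians(82.5)))
E
```

```text
[ 0.6223208  -0.09490375  0.10558627] [-0.54397446  0.64306077 -0.88278636] 0.5186185534365809 30.891410874319263 (array([ 0.2532,  0.3536, -0.0009]), array([ 0.03,  0.15, -0.08]))
```

Call:
arm_command(commands=[0.02,0.028,0,0,0,0,0.3,0.05,0.07,0,0,0,0,0.3,0.079,0.11,0,0,0,0,0.3,0.107,0.15,0,0,0,0,0.3,0.136,0.19,0,0,0,0,0.3,0.165,0.23,0,0,0,0,0.3,0.193,0.27,0,0,0,0,0.3,0.222,0.31,0,0,0,0,0.3])

```text
t: 5.7
eef_pos: [0.4404, 0.2427, 0.1032]
tool_rot: [-0.001, 0.066, 0.998, -0.001]
contact_force: [1.4, 0.7, -0.3]
gripper_width: 0.521
grasp_force: 30.9
```

Call:
arm_command(commands=[0.02,0.028,0,0,0,0,0.3,0.031,0.044,0,0,0,0,0.3,0.031,0.044,0,0,0,0,0.3,0.031,0.044,0,0,0,0,0.3,0.031,0.044,0,0,0,0,0.3])

```text
t: 6.2
eef_pos: [0.4179, 0.2876, 0.1037]
tool_rot: [-0.0, 0.067, 0.998, -0.001]
contact_force: [-0.8, -0.4, -0.6]
gripper_width: 0.516
grasp_force: 30.9
```

```bash
python3 - <<'E'
from g import *
c=snap("wrist","w3")
o=get_obs();print(o["eef_pos"],o["contact_force"],o["gripper_width"],o["grasp_force"],delta((.418,.289,.01),np.radians(82.5)))
W=hull(c,(0,0,640,480),(5,110,60),(25,255,255));r=quad(c,W,.025);print(np.round(r[0],1),np.round(r[1],1),round(r[2],1))
E
```

```text
[0.41806796 0.28760403 0.103848  ] [-0.92512082  0.30902127 -0.92402023] 0.5186609319120979 30.915866337600164 (array([0.0002, 0.0015, 0.0938]), array([-0.07, -0.01, -0.22]))
[448.7 286.5] [121.8 137.3] 82.6
```

View pics/w3.png

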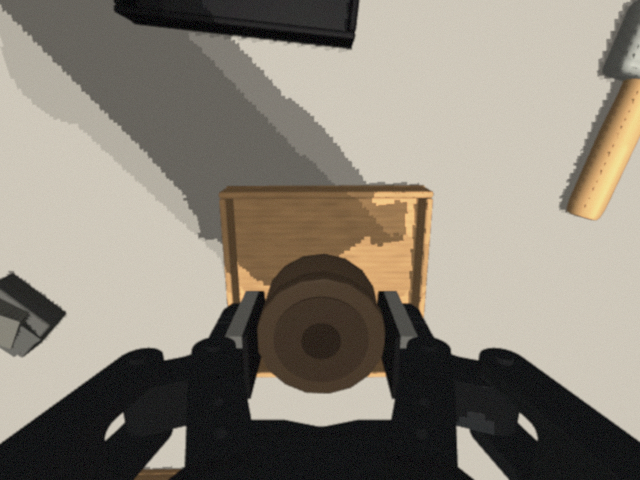

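The vertebra is held level over the tray's robot-side half, with the near rim at row 187. I'll lower it gently.

Call:
arm_command(commands=[0,0.001,0.04,0,0,0,0.3,0,0.001,0.07,0,0,0,0.3,0,0.001,0.083,0,0,0,0.3,0,0.001,0.088,0,0,0,0.3,0,0.001,0.09,0,0,0,0.3,0,0.001,0.092,0,0,0,0.3,0,0.001,0.093,0,0,0,0.3,0,0.001,0.093,0,0,0,0.3])

```text
t: 7.05
eef_pos: [0.418, 0.2907, 0.0119]
tool_rot: [0.0, 0.066, 0.998, 0.0]
contact_force: [0.0, 0.2, -1.1]
gripper_width: 0.52
grasp_force: 30.9
```

Call:
arm_command(commands=[0,0,0.001,0,0,0,0.3,0,0,0.002,0,0,0,0.3,0,0,0.002,0,0,0,0.3])

```text
t: 7.35
eef_pos: [0.4178, 0.2906, 0.0096]
tool_rot: [0.0, 0.066, 0.998, 0.0]
contact_force: [-0.5, -1.3, 2.9]
gripper_width: 0.515
grasp_force: 31.2
```

Call:
arm_command(commands=[0,0,0,0,0,0,0.56,0,0,0,0,0,0,0.6,0,0,0,0,0,0,0.66,0,0,0,0,0,0,0.66,0,0,-0.015,0,0,0,0.66,0,0,-0.05,0,0,0,0.66,0,0,-0.095,0,0,0,0.66,0,0,-0.095,0,0,0,1])

```text
t: 8.15
eef_pos: [0.4206, 0.2924, 0.1091]
tool_rot: [0.003, 0.066, 0.998, 0.003]
contact_force: [0.7, 1.2, 0.4]
gripper_width: 0.814
grasp_force: 0.0
```

```bash
python3 - <<'E'
from g import *
o=get_obs();print(o["eef_pos"],o["gripper_width"],delta((.6235,-.267,.11),np.radians(82.5)))
E
```

```text
[0.42062932 0.29243216 0.10909201] 0.8136085084944799 (array([-0.2752, -0.5276, -0.0031]), array([ 0.4 ,  0.32, -0.11]))
```

Call:
arm_command(commands=[-0.275,-0.526,0,0,0,0,1,-0.275,-0.526,0,0,0,0,1,-0.275,-0.526,0,0,0,0,1,-0.275,-0.526,0,0,0,0,1,-0.275,-0.526,0,0,0,0,1,-0.275,-0.526,0,0,0,0,1,-0.275,-0.526,0,0,0,0,1,-0.275,-0.526,0,0,0,0,1])

```text
t: 8.95
eef_pos: [0.5548, -0.0873, 0.1039]
tool_rot: [-0.0, 0.066, 0.998, 0.0]
contact_force: [-0.0, 0.3, 0.2]
gripper_width: 1.0
grasp_force: 0.0
```

Call:
arm_command(commands=[-0.088,-0.168,0,0,0,0,1,-0.088,-0.168,0,0,0,0,1,-0.088,-0.168,0,0,0,0,1,-0.088,-0.168,0,0,0,0,1,-0.088,-0.168,0,0,0,0,1,-0.088,-0.168,0,0,0,0,1,-0.088,-0.168,0,0,0,0,1])

```text
t: 9.65
eef_pos: [0.6194, -0.2617, 0.1035]
tool_rot: [-0.001, 0.065, 0.998, 0.001]
contact_force: [0.4, 0.5, -0.1]
gripper_width: 0.997
grasp_force: 0.0
```

```bash
python3 - <<'E'
from g import *
c=snap("wrist","w4")
o=get_obs();print(o["eef_pos"],o["gripper_width"],delta((.6235,-.267,.005),np.radians(82.5)))
p=np.linalg.inv(c["pose"])@[.6235,-.267,.025,1];p=c["camera_matrix"]@p[:3];p=p[:2]/p[2];print(p)
A=seg(c,p,70,30);h=np.array([plane(c,q,.025) for q in A]);print(h.min(0),h.max(0),cv2.boundingRect(A))
E
```

```text
[ 0.61954342 -0.26131272  0.10371201] 0.9988081444847922 (array([-0.0048, -0.0053,  0.0987]), array([ 0.08, -0.06,  0.05]))
[312.55780826 257.17780445]
[ 0.57652389 -0.30819703] [ 0.64371898 -0.22351389] (242, 187, 140, 102)
```

View pics/w4.png

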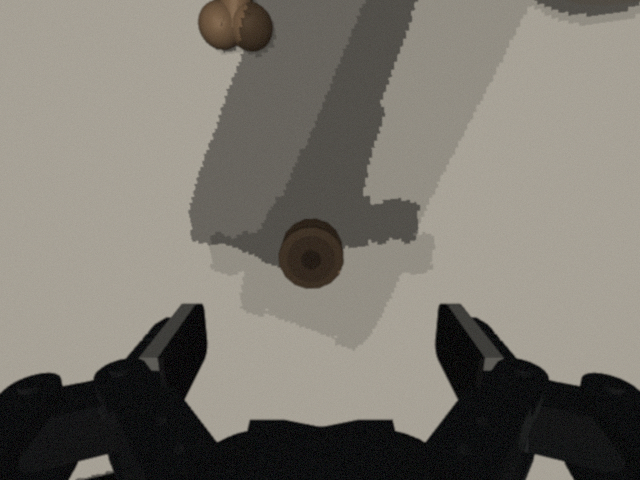

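Vertebra_b's top is centred at (311,257), matching the estimate, so I'll descend and grip it.

Call:
arm_command(commands=[-0.004,-0.006,0.03,0,0,0,1,-0.004,-0.006,0.07,0,0,0,1,-0.004,-0.006,0.09,0,0,0,1,-0.004,-0.006,0.098,0,0,0,1,-0.004,-0.006,0.098,0,0,0,1,-0.004,-0.006,0.098,0,0,0,1])

```text
t: 10.3
eef_pos: [0.6238, -0.2698, 0.0075]
tool_rot: [0.001, 0.066, 0.998, -0.0]
contact_force: [-0.1, -0.2, -0.1]
gripper_width: 1.001
grasp_force: 0.0
```

Call:
arm_command(commands=[0,0,0,0,0,0,0.4,0,0,0,0,0,0,0.4,0,0,0,0,0,0,0.25,0,0,0,0,0,0,0.25,0,0,0,0,0,0,0.25,0,0,0,0,0,0,0.25,0,0,0,0,0,0,0.25], force=30)

```text
t: 11.0
eef_pos: [0.6233, -0.2702, 0.0072]
tool_rot: [0.0, 0.066, 0.998, 0.0]
contact_force: [-1.4, 0.8, 5.5]
gripper_width: 0.447
grasp_force: 29.7
```

Call:
arm_command(commands=[0,0,-0.02,0,0,0,0.25,0,0,-0.06,0,0,0,0.25,0,0,-0.1,0,0,0,0.25,0,0,-0.1,0,0,0,0.25,0,0,-0.1,0,0,0,0.25])

```text
t: 11.5
eef_pos: [0.6235, -0.2703, 0.1074]
tool_rot: [0.001, 0.066, 0.998, -0.0]
contact_force: [-0.5, 0.8, -0.9]
gripper_width: 0.447
grasp_force: 30.3
```

```bash
python3 - <<'E'
from g import *
o=get_obs();print(o["eef_pos"],o["contact_force"],o["gripper_width"],o["grasp_force"],delta((.472,.282,.106),np.radians(82.5)))
E
```

```text
[ 0.62347049 -0.27027021  0.10740431] [-0.4515049   0.79561599 -0.87507258] 0.4468995693794046 30.299099862459116 (array([0.223 , 0.5275, 0.0008]), array([-0.01,  0.13, -0.08]))
```

Call:
arm_command(commands=[0.01,0.025,0,0,0,0,0.25,0.03,0.07,0,0,0,0,0.25,0.05,0.117,0,0,0,0,0.25,0.07,0.163,0,0,0,0,0.25,0.09,0.21,0,0,0,0,0.25,0.11,0.256,0,0,0,0,0.25,0.13,0.302,0,0,0,0,0.25,0.15,0.348,0,0,0,0,0.25])

```text
t: 12.3
eef_pos: [0.5188, 0.0936, 0.1049]
tool_rot: [-0.001, 0.066, 0.998, -0.0]
contact_force: [1.6, 0.0, -0.6]
gripper_width: 0.452
grasp_force: 30.3
```

Call:
arm_command(commands=[0.02,0.046,0,0,0,0,0.25,0.04,0.092,0,0,0,0,0.25,0.058,0.14,0,0,0,0,0.25,0.073,0.179,0,0,0,0,0.25,0.073,0.179,0,0,0,0,0.25,0.073,0.179,0,0,0,0,0.25,0.073,0.179,0,0,0,0,0.25])

```text
t: 13.0
eef_pos: [0.4718, 0.2772, 0.1053]
tool_rot: [-0.001, 0.067, 0.998, -0.001]
contact_force: [0.1, 0.8, -0.6]
gripper_width: 0.447
grasp_force: 30.3
```

```bash
python3 - <<'E'
from g import *
c=snap("wrist","w5")
o=get_obs();print(o["eef_pos"],o["contact_force"],o["gripper_width"],o["grasp_force"],delta((.472,.282,.0132),np.radians(82.5)))
for n,X in dict(va=(.418,.291,.032)).items():
    p=np.linalg.inv(c["pose"])@[*X,1];p=c["camera_matrix"]@p[:3];print(n,(p[:2]/p[2]).round())
E
```

```text
[0.47217245 0.27692689 0.10556173] [ 1.05500483 -0.66462532 -0.1503285 ] 0.44811169466159273 30.337324159117998 (array([0.0008, 0.0052, 0.0924]), array([-0.1 , -0.04, -0.23]))
va [333. 156.]
```

View pics/w5.png

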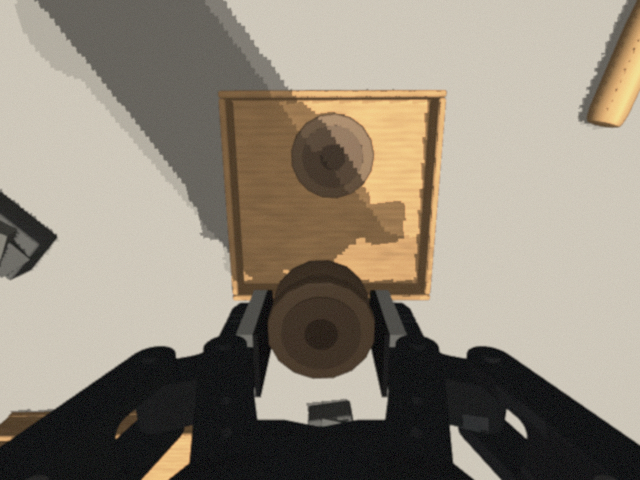

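Vertebra_a lies flat in the tray at (332,155), as predicted. I'll lower vertebra_b beside it.

Call:
arm_command(commands=[0,0.004,0.04,0,0,0,0.25,0,0.004,0.07,0,0,0,0.25,0,0.004,0.083,0,0,0,0.25,0,0.004,0.088,0,0,0,0.25,0,0.004,0.09,0,0,0,0.25,0,0.004,0.091,0,0,0,0.25,0,0.004,0.092,0,0,0,0.25,0,0.004,0.092,0,0,0,0.25])

```text
t: 13.85
eef_pos: [0.473, 0.2834, 0.015]
tool_rot: [0.0, 0.066, 0.998, 0.0]
contact_force: [-0.2, 0.0, -0.3]
gripper_width: 0.447
grasp_force: 30.3
```

Call:
arm_command(commands=[0,0,0.001,0,0,0,0.25,0,0,0.002,0,0,0,0.25,0,0,0.002,0,0,0,0.25])

```text
t: 14.15
eef_pos: [0.4725, 0.2831, 0.0122]
tool_rot: [-0.0, 0.066, 0.998, 0.0]
contact_force: [-0.1, -0.7, -0.9]
gripper_width: 0.445
grasp_force: 30.3
```

Call:
arm_command(commands=[0,0,0.0005,0,0,0,0.25,0,0,0.001,0,0,0,0.25,0,0,0.001,0,0,0,0.25])

```text
t: 14.45
eef_pos: [0.4726, 0.283, 0.0113]
tool_rot: [-0.0, 0.066, 0.998, -0.0]
contact_force: [0.1, 0.2, -0.1]
gripper_width: 0.445
grasp_force: 30.4
```

Call:
arm_command(commands=[0,0,0.0005,0,0,0,0.25,0,0,0.001,0,0,0,0.25])

```text
t: 14.65
eef_pos: [0.4726, 0.2831, 0.0111]
tool_rot: [-0.0, 0.066, 0.998, 0.0]
contact_force: [-4.6, -2.6, 16.1]
gripper_width: 0.449
grasp_force: 31.4
```

Call:
arm_command(commands=[0,0,-0.0008,0,0,0,0.5,0,0,-0.0008,0,0,0,0.54,0,0,-0.0008,0,0,0,0.6,0,0,-0.0008,0,0,0,0.6,0,0,-0.015,0,0,0,0.6,0,0,-0.05,0,0,0,0.6,0,0,-0.095,0,0,0,0.6,0,0,-0.115,0,0,0,0.6])

```text
t: 15.45
eef_pos: [0.4744, 0.2838, 0.1297]
tool_rot: [0.002, 0.066, 0.998, 0.002]
contact_force: [1.9, -0.1, -0.0]
gripper_width: 0.603
grasp_force: 0.0
```

```bash
python3 - <<'E'
from g import *
c=snap("wrist","w6")
o=get_obs();print(o["eef_pos"],o["gripper_width"],delta((.457,-.283,.125),np.radians(80)))
E
```

```text
[0.47541572 0.28450564 0.13165095] 0.5987608150027802 (array([-0.057 , -0.565 ,  0.0034]), array([0.37, 0.32, 2.38]))
```

Call:
arm_command(commands=[-0.057,-0.565,0.003,0,0,2.4,0.6,-0.057,-0.565,0.003,0,0,2.4,0.6,-0.057,-0.565,0.003,0,0,2.4,0.6,-0.057,-0.565,0.003,0,0,2.4,0.6,-0.057,-0.565,0.003,0,0,2.4,0.6,-0.057,-0.565,0.003,0,0,2.4,0.6,-0.057,-0.565,0.003,0,0,2.4,0.6,-0.057,-0.565,0.003,0,0,2.4,0.6])

```text
t: 16.3
eef_pos: [0.4596, -0.1186, 0.124]
tool_rot: [0.001, 0.087, 0.996, 0.0]
contact_force: [0.7, -0.4, -0.5]
gripper_width: 0.6
grasp_force: 0.0
```

Call:
arm_command(commands=[-0.01,-0.17,0,0,0,0,0.8,-0.01,-0.17,0,0,0,0,0.8,-0.01,-0.17,0,0,0,0,0.8,-0.01,-0.17,0,0,0,0,0.8,-0.01,-0.17,0,0,0,0,0.8,-0.01,-0.17,0,0,0,0,0.8,-0.01,-0.17,0,0,0,0,0.8])

```text
t: 17.0
eef_pos: [0.4407, -0.2843, 0.1232]
tool_rot: [-0.0, 0.086, 0.996, 0.001]
contact_force: [0.4, 0.1, 0.3]
gripper_width: 0.796
grasp_force: 0.0
```

```bash
python3 - <<'E'
from g import *
c=snap("wrist","w7")
o=get_obs();print(o["eef_pos"],yawof(),o["gripper_width"],delta((.455,-.283,.004),np.radians(80)))
p=np.linalg.inv(c["pose"])@[.455,-.283,.02,1];p=c["camera_matrix"]@p[:3];p=p[:2]/p[2];print(p)
E
```

```text
[ 0.44079117 -0.28414053  0.12314896] 1.3992133348071016 0.7961129613068111 (array([-0.0138,  0.0034,  0.1191]), array([ 0.06, -0.01,  0.17]))
[326.00571728 257.91716531]
```

View pics/w7.png

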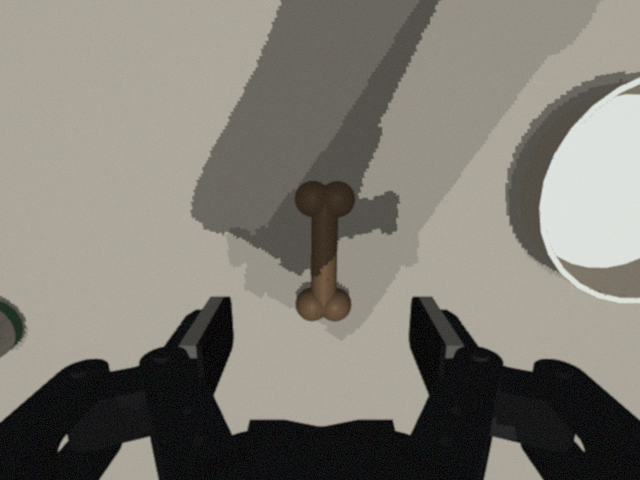

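The bone's near end starts at (325,181) and its far end stops at (323,321). Its axis is nearly vertical in the image, so the yaw agrees.

```bash
python3 - <<'E'
from g import *
c=snap("wrist");a=plane(c,(325,181),.012);b=plane(c,(323.3,321),.012);m=(a+b)/2
a2=plane(c,(324.8,222),.012);b2=plane(c,(323.6,286),.012)
print(a,b,np.linalg.norm(a-b),m,(a2+b2)/2,np.degrees(np.arctan2(*(a-b)[::-1])))
h=cv2.cvtColor(c["img"],cv2.COLOR_RGB2HSV)[235:275,290:360];ms=(h[...,1]>85)
for r in(5,20,35):
    k=np.flatnonzero(ms[r]);print(290+k.min(),290+k.max(),np.linalg.norm(plane(c,(290+k.min(),235+r),.012)-plane(c,(291+k.max(),235+r),.012)))
d=(a-b)/np.linalg.norm(a-b);print(delta((*m,.004),np.arctan2(d[1],d[0])-np.pi/2))
E
```

```text
[ 0.40559111 -0.27509302] [ 0.50504902 -0.29317313] 0.10108792251482371 [ 0.45532006 -0.28413308] [ 0.45537361 -0.28408605] 169.6969050312157
312 335 0.016304611668288962
312 335 0.0164906928975628
312 335 0.016681070616429518
(array([-0.0143,  0.0025,  0.1192]), array([ 0.05, -0.01,  0.47]))
```

Call:
arm_command(commands=[-0.014,0.002,0.03,0,0,0.4,0.8,-0.014,0.002,0.07,0,0,0.4,0.7,-0.014,0.002,0.1,0,0,0.4,0.7,-0.014,0.002,0.113,0,0,0.4,0.7,-0.014,0.002,0.119,0,0,0.4,0.7,-0.014,0.002,0.119,0,0,0.4,0.7,-0.014,0.002,0.119,0,0,0.4,0.7])

```text
t: 17.8
eef_pos: [0.4553, -0.2868, 0.0053]
tool_rot: [0.001, 0.09, 0.996, -0.0]
contact_force: [0.9, -0.4, 1.3]
gripper_width: 0.704
grasp_force: 0.0
```

Call:
arm_command(commands=[0,0,0,0,0,0,0.4,0,0,0,0,0,0,0.3,0,0,0,0,0,0,0.1,0,0,0,0,0,0,0,0,0,0,0,0,0,0,0,0,0,0,0,0,0,0,0,0,0,0,0,0], force=30)

```text
t: 18.5
eef_pos: [0.4549, -0.2867, 0.0048]
tool_rot: [0.001, 0.091, 0.996, -0.0]
contact_force: [-0.9, 1.2, 6.2]
gripper_width: 0.194
grasp_force: 29.7
```

Call:
arm_command(commands=[0,0,-0.02,0,0,0,0,0,0,-0.06,0,0,0,0,0,0,-0.1,0,0,0,0,0,0,-0.1,0,0,0,0,0,0,-0.1,0,0,0,0])

```text
t: 19.0
eef_pos: [0.4549, -0.2863, 0.1048]
tool_rot: [0.001, 0.09, 0.996, -0.0]
contact_force: [-0.9, 0.6, -1.2]
gripper_width: 0.197
grasp_force: 29.7
```

```bash
python3 - <<'E'
from g import *
o=get_obs();print(o["eef_pos"],o["q"].round(2),o["contact_force"],o["gripper_width"],o["grasp_force"],delta((.6205,.0945,.105),np.radians(173.2)))
E
```

```text
[ 0.45494397 -0.28630332  0.10476911] [ 0.08  0.45  0.46  2.02 -0.29  0.74  2.11] [-0.8925213   0.59832531 -1.17376975] 0.19688752999152312 29.689215123653412 (array([-0.0944,  0.4044, -0.    ]), array([8.000e-02, 8.000e-02, 8.644e+01]))
```

Call:
arm_command(commands=[-0.003,0.015,0,0,0,5,0,-0.011,0.05,0,0,0,13,0,-0.02,0.09,0,0,0,21,0,-0.03,0.13,0,0,0,29,0,-0.04,0.17,0,0,0,37,0,-0.05,0.21,0,0,0,45,0,-0.06,0.25,0,0,0,53,0,-0.07,0.29,0,0,0,61,0])

```text
t: 19.8
eef_pos: [0.5748, -0.012, 0.1024]
tool_rot: [-0.001, 0.586, 0.811, -0.001]
contact_force: [1.1, 0.2, -0.5]
gripper_width: 0.191
grasp_force: 29.7
```

```bash
python3 - <<'E'
from g import *
o=get_obs();print(o["eef_pos"],o["q"].round(2),o["gripper_width"],o["grasp_force"],delta((.6205,.0945,.105),np.radians(173.2)))
E
```

```text
[ 0.57480837 -0.01203553  0.10238559] [-0.62  0.57  0.72  1.94 -0.51  0.82  0.7 ] 0.19115862664586641 29.657240509986877 (array([ 0.0868,  0.0768, -0.0028]), array([-1.70e-01,  2.00e-02,  2.51e+01]))
```

Call:
arm_command(commands=[0.03,0.025,-0.001,0,0,8,0,0.058,0.05,-0.002,0,0,16,0,0.083,0.073,-0.002,0,0,24,0,0.083,0.073,-0.002,0,0,25,0,0.083,0.073,-0.002,0,0,25,0,0.083,0.073,-0.002,0,0,25,0,0.083,0.073,-0.002,0,0,25,0])

```text
t: 20.5
eef_pos: [0.6175, 0.0863, 0.1058]
tool_rot: [-0.0, 0.746, 0.666, -0.001]
contact_force: [-0.5, 0.4, -0.8]
gripper_width: 0.195
grasp_force: 29.7
```

```bash
python3 - <<'E'
from g import *
c=snap("wrist","w8")
o=get_obs();print(o["eef_pos"],np.degrees(yawof()),o["gripper_width"],o["grasp_force"],delta((.6205,.0945,.0115),np.radians(173.2)))
W=hull(c,(0,0,640,480),(5,110,60),(25,255,255));r=quad(c,W,.025);print(np.round(r[0],1),np.round(r[1],1),round(r[2],1))
E
```

```text
[0.6177238  0.08653064 0.10600771] -6.489706247619381 0.19727062125962802 29.65302586555481 (array([0.0083, 0.0019, 0.0945]), array([-0.03,  0.01,  0.31]))
[620.4  64.5] [208.7  73.4] 83.5
```

View pics/w8.png

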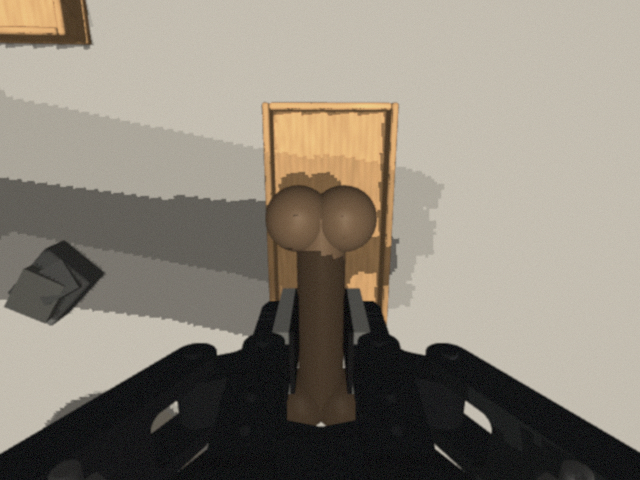

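The bone is held level along the tray. The tray's near rim runs from (263,103) to (398,103).

```bash
python3 - <<'E'
from g import *
c=snap("wrist");a=plane(c,(263,103),.025);b=plane(c,(399,103),.025);d=(b-a)/np.linalg.norm(b-a);n=np.array([d[1],-d[0]])
n=n if n[1]<0 else -n
print(a,b,np.linalg.norm(a-b),np.degrees(np.arctan2(d[1],d[0])),(a+b)/2+n*.075)
l=[plane(c,p,.025) for p in((268,240),(392,240))];print(l,np.mean(l,0))
E
```

```text
[0.59640398 0.17253916] [0.66971666 0.16427131] 0.07377741257597913 -6.434351996728213 [0.62465546 0.09387767]
[array([0.58749444, 0.09561071]), array([0.66120567, 0.08728432])] [0.62435006 0.09144752]
```

Call:
arm_command(commands=[0.008,0.004,0.02,0,0,0.3,0,0.008,0.004,0.06,0,0,0.3,0,0.008,0.004,0.08,0,0,0.3,0,0.008,0.004,0.088,0,0,0.3,0,0.008,0.004,0.091,0,0,0.3,0,0.008,0.004,0.093,0,0,0.3,0,0.008,0.004,0.095,0,0,0.3,0,0.008,0.004,0.095,0,0,0.3,0])

```text
t: 21.4
eef_pos: [0.6236, 0.0958, 0.0119]
tool_rot: [0.0, 0.747, 0.665, 0.001]
contact_force: [0.7, 0.5, -1.5]
gripper_width: 0.197
grasp_force: 29.6
```

Call:
arm_command(commands=[0,0,0.0005,0,0,0,0,0,0,0.001,0,0,0,0,0,0,0.001,0,0,0,0])

```text
t: 21.7
eef_pos: [0.6231, 0.0958, 0.0103]
tool_rot: [0.0, 0.747, 0.665, 0.0]
contact_force: [0.3, 0.4, -0.6]
gripper_width: 0.193
grasp_force: 29.6
```

Call:
arm_command(commands=[0,0,0.0005,0,0,0,0,0,0,0.001,0,0,0,0,0,0,0.0015,0,0,0,0,0,0,0.0015,0,0,0,0])

```text
t: 22.1
eef_pos: [0.6232, 0.0958, 0.0089]
tool_rot: [-0.0, 0.747, 0.665, 0.0]
contact_force: [-0.9, 0.0, 3.2]
gripper_width: 0.193
grasp_force: 30.1
```

Call:
arm_command(commands=[0,0,0,0,0,0,0.24,0,0,0,0,0,0,0.28,0,0,0,0,0,0,0.3,0,0,0,0,0,0,0.3,0,0,-0.015,0,0,0,0.3,0,0,-0.05,0,0,0,0.3,0,0,-0.095,0,0,0,0.3,0,0,-0.115,0,0,0,0.3])

```text
t: 22.9
eef_pos: [0.625, 0.0951, 0.1284]
tool_rot: [0.001, 0.747, 0.664, 0.002]
contact_force: [1.6, -1.4, -0.2]
gripper_width: 0.298
grasp_force: 0.0
```

```bash
python3 - <<'E'
from g import *
o=get_obs();print(o["eef_pos"],o["q"].round(2),o["gripper_width"],delta((.44,.077,.13),np.radians(41.2+90)))
t=snap("top")
A=seg(t,(277,249),17);print(quad(t,A,.019),quad(t,A,0.0))
cv2.imwrite("pics/t8.png",cv2.resize(t["img"][140:300,150:460,::-1],None,fx=2.5,fy=2.5,interpolation=cv2.INTER_CUBIC))
E
```

```text
[0.6250391  0.09507345 0.12841591] [-0.83  0.67  0.85  1.8  -0.6   0.95  0.16] 0.2976970204161143 (array([-0.0396, -0.1816, -0.0025]), array([ 0.25, -0.18, 42.07]))
((442.86358642578125, 67.81864929199219), (85.49388885498047, 69.51225280761719), 0.911503791809082) ((445.0372619628906, 69.2827377319336), (86.59562683105469, 70.4080810546875), 0.9115033745765686)
```

View pics/t8.png

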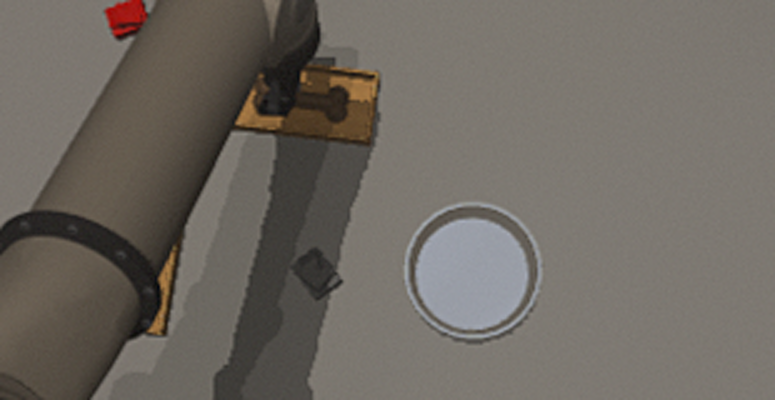

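The bone lies flat in the long tray. Next I'll go over rock_a.

Call:
arm_command(commands=[-0.04,-0.18,0,0,0,42,0.75,-0.04,-0.18,0,0,0,42,0.75,-0.04,-0.18,0,0,0,42,0.75,-0.04,-0.18,0,0,0,42,0.75,-0.04,-0.18,0,0,0,42,0.75,-0.04,-0.18,0,0,0,42,0.75,-0.04,-0.18,0,0,0,42,0.75,-0.04,-0.18,0,0,0,42,0.75])

```text
t: 23.75
eef_pos: [0.4407, 0.077, 0.1241]
tool_rot: [0.0, 0.935, 0.354, 0.001]
contact_force: [-0.1, -1.0, 0.8]
gripper_width: 0.75
grasp_force: 0.0
```

```bash
python3 - <<'E'
from g import *
c=snap("wrist","w9")
o=get_obs();print(o["eef_pos"],np.degrees(yawof()),o["q"].round(2),delta((.44,.077,.005),np.radians(131.2)))
E
```

```text
[0.4405843  0.07689377 0.12394339] -48.56403675292014 [-1.22  0.51  1.18  2.23 -0.67  0.82 -0.45] (array([-0.0005, -0.0005,  0.1189]), array([ 0.03, -0.04,  0.24]))
```

View pics/w9.png

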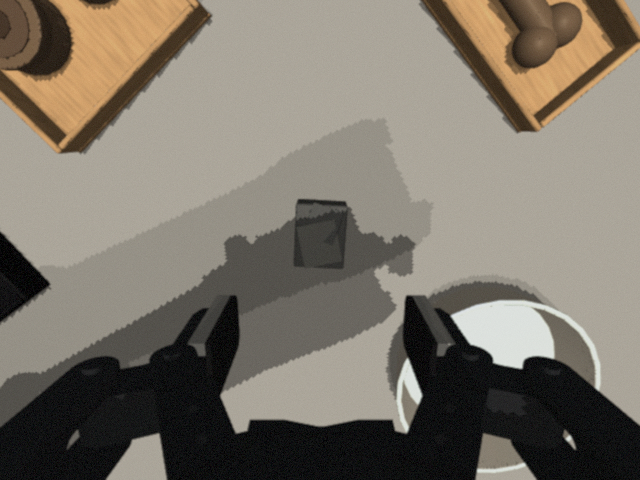

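Rock_a spans columns 294–348 and rows 199–268, and is turned about 2.5° from the finger axis.

```bash
python3 - <<'E'
from g import *
c=snap("wrist");a=plane(c,(322.5,199),0.);b=plane(c,(319.5,268),.019);m=(a+b)/2
l=plane(c,(295.5,235),.019);r=plane(c,(346.5,235),.019)
d=a-b;y=np.arctan2(d[1],d[0]);print(a,b,np.linalg.norm(d),m,np.degrees(y),np.linalg.norm(l-r),delta((*m,.005),y+np.pi/2))
# tub centre: rim via top view, ellipse
t=snap("top");h=t["img"][205:290,300:380].min(2);m=(h>125).astype(np.uint8)
cs,_=cv2.findContours(m,cv2.RETR_EXTERNAL,cv2.CHAIN_APPROX_NONE);k=max(cs,key=cv2.contourArea).reshape(-1,2)+[300,205]
P=np.array([plane(t,p,.04) for p in k],np.float32)*1000;print(cv2.minEnclosingCircle(P))
E
```

```text
[0.45900931 0.09089514] [0.42486252 0.06347359] 0.04379434604691013 [0.44193591 0.07718436] 38.76617544112963 0.03365143639772601 (array([0.0013, 0.0007, 0.1189]), array([ 0.02, -0.03,  2.63]))
((444.6873779296875, -83.94768524169922), 69.91386413574219)
```

Call:
arm_command(commands=[0.001,0.001,0.03,0,0,2.6,0.75,0.001,0.001,0.07,0,0,2.6,0.75,0.001,0.001,0.1,0,0,2.6,0.75,0.001,0.001,0.113,0,0,2.6,0.75,0.001,0.001,0.12,0,0,2.6,0.75,0.001,0.001,0.12,0,0,2.6,0.75,0.001,0.001,0.12,0,0,2.6,0.75])

```text
t: 24.6
eef_pos: [0.4417, 0.0768, 0.0042]
tool_rot: [0.0, 0.943, 0.332, 0.0]
contact_force: [0.7, -1.0, 0.3]
gripper_width: 0.747
grasp_force: 0.0
```

Call:
arm_command(commands=[0,0,0,0,0,0,0.4,0,0,0,0,0,0,0.3,0,0,0,0,0,0,0.15,0,0,0,0,0,0,0.15,0,0,0,0,0,0,0.15,0,0,0,0,0,0,0.15,0,0,0,0,0,0,0.15], force=35)

```text
t: 25.3
eef_pos: [0.4415, 0.0772, 0.0044]
tool_rot: [-0.0, 0.943, 0.332, 0.001]
contact_force: [-1.0, -0.2, 8.2]
gripper_width: 0.392
grasp_force: 34.5
```

Call:
arm_command(commands=[0,0,-0.02,0,0,0,0.15,0,0,-0.06,0,0,0,0.15,0,0,-0.1,0,0,0,0.15,0,0,-0.1,0,0,0,0.15,0,0,-0.1,0,0,0,0.15])

```text
t: 25.8
eef_pos: [0.4413, 0.0777, 0.1041]
tool_rot: [-0.0, 0.943, 0.332, 0.001]
contact_force: [-0.3, -0.0, -1.0]
gripper_width: 0.388
grasp_force: 36.1
```

```bash
python3 - <<'E'
from g import *
o=get_obs();print(o["eef_pos"],o["q"].round(2),o["contact_force"],o["gripper_width"],o["grasp_force"],delta((.4645,-.065,.105),np.radians(128.8)), delta((.4645,-.065,.105),np.radians(131)))
E
```

```text
[0.44130843 0.07767501 0.10413291] [-1.18  0.54  1.12  2.24 -0.72  0.78 -0.45] [-0.32549701 -0.02474336 -1.03580039] 0.3878941395364196 36.09424710273743 (array([-0.0713,  0.1257, -0.001 ]), array([-0.02, -0.12, -0.01])) (array([-0.0713,  0.1257, -0.001 ]), array([-0.01, -0.12, -2.21]))
```

```bash
python3 - <<'E'
from g import *
print(delta((.449,-.0605,.105),np.radians(170)))
E
```

```text
(array([-0.0806,  0.1125, -0.0011]), array([ 3.000e-02, -1.200e-01, -4.121e+01]))
```

Call:
arm_command(commands=[-0.012,0.018,0,0,0,-6,0.15,-0.03,0.042,0,0,0,-14,0.15,-0.05,0.07,0,0,0,-22,0.15,-0.07,0.098,0,0,0,-30,0.15,-0.0806,0.1125,0,0,0,-38,0.15,-0.0806,0.1125,0,0,0,-41.2,0.15,-0.0806,0.1125,0,0,0,-41.2,0.15,-0.0806,0.1125,0,0,0,-41.2,0.15])

```text
t: 26.6
eef_pos: [0.4478, -0.061, 0.1029]
tool_rot: [-0.001, 0.767, 0.642, -0.001]
contact_force: [-0.3, 0.9, -0.8]
gripper_width: 0.388
grasp_force: 36.0
```

```bash
python3 - <<'E'
from g import *
o=get_obs();print(o["eef_pos"],o["q"].round(2),o["gripper_width"],delta((.449,-.0605,.0105),np.radians(170)))
E
```

```text
[ 0.44784421 -0.0609961   0.10287218] [-0.72  0.43  0.89  2.23 -0.52  0.71  0.36] 0.3879189579233014 (array([0.0007, 0.0012, 0.0924]), array([-0.1 , -0.  , -0.17]))
```

Call:
arm_command(commands=[0,0.001,0.03,0,0,0,0.15,0,0.001,0.06,0,0,0,0.15,0,0.001,0.08,0,0,0,0.15,0,0.001,0.088,0,0,0,0.15,0,0.001,0.09,0,0,0,0.15,0,0.001,0.092,0,0,0,0.15,0,0.001,0.093,0,0,0,0.15,0,0.001,0.093,0,0,0,0.15])

```text
t: 27.4
eef_pos: [0.4501, -0.0614, 0.0112]
tool_rot: [0.0, 0.766, 0.642, 0.001]
contact_force: [0.0, -0.4, -0.7]
gripper_width: 0.392
grasp_force: 36.0
```

Call:
arm_command(commands=[0,0,0.001,0,0,0,0.15,0,0,0.0015,0,0,0,0.15,0,0,0.0015,0,0,0,0.15])

```text
t: 27.7
eef_pos: [0.4496, -0.0615, 0.0092]
tool_rot: [0.0, 0.766, 0.642, 0.0]
contact_force: [0.6, -0.1, -1.1]
gripper_width: 0.387
grasp_force: 36.0
```

Call:
arm_command(commands=[0,0,0.0008,0,0,0,0.15,0,0,0.0012,0,0,0,0.15,0,0,0.0012,0,0,0,0.15])

```text
t: 28.0
eef_pos: [0.4497, -0.0615, 0.0084]
tool_rot: [-0.0, 0.767, 0.642, 0.0]
contact_force: [-2.5, 0.9, 9.4]
gripper_width: 0.389
grasp_force: 37.2
```

Call:
arm_command(commands=[0,0,0,0,0,0,0.44,0,0,0,0,0,0,0.5,0,0,0,0,0,0,0.5,0,0,0,0,0,0,0.5,0,0,-0.015,0,0,0,0.5,0,0,-0.05,0,0,0,0.5,0,0,-0.095,0,0,0,0.5,0,0,-0.12,0,0,0,0.5])

```text
t: 28.8
eef_pos: [0.4501, -0.0621, 0.1301]
tool_rot: [0.001, 0.767, 0.642, 0.001]
contact_force: [0.2, -0.2, 0.4]
gripper_width: 0.499
grasp_force: 0.0
```

```bash
python3 - <<'E'
from g import *
o=get_obs();print(o["eef_pos"],o["q"].round(2),o["gripper_width"],delta((.619,.263,.13),np.radians(90.5)))
E
```

```text
[ 0.45013146 -0.06206367  0.13008313] [-0.78  0.39  0.96  2.21 -0.46  0.76  0.31] 0.49905838847312384 (array([3.497e-01, 1.091e-01, 3.000e-04]), array([ 7.000e-02, -7.000e-02,  7.937e+01]))
```

Call:
arm_command(commands=[0.035,0.011,0,0,0,8,0.6,0.07,0.022,0,0,0,16,0.7,0.105,0.033,0,0,0,24,0.75,0.14,0.044,0,0,0,32,0.75,0.175,0.055,0,0,0,40,0.75,0.21,0.066,0,0,0,48,0.75,0.245,0.076,0,0,0,56,0.75,0.28,0.087,0,0,0,64,0.75])

```text
t: 29.6
eef_pos: [0.5844, 0.2007, 0.1276]
tool_rot: [0.0, 0.991, 0.136, -0.0]
contact_force: [0.6, -0.9, 0.9]
gripper_width: 0.753
grasp_force: 0.0
```

```bash
python3 - <<'E'
from g import *
o=get_obs();print(o["eef_pos"],o["q"].round(2),o["gripper_width"],delta((.619,.263,.13),np.radians(90.5)))
E
```

```text
[0.58436539 0.20065896 0.12755828] [-1.16  0.81  1.13  1.84 -0.85  1.07 -0.99] 0.7527519261326562 (array([ 0.0502, -0.0507, -0.0025]), array([ 0.  ,  0.04, 15.13]))
```

Call:
arm_command(commands=[0.025,-0.025,0,0,0,8,0.75,0.049,-0.049,0,0,0,15,0.75,0.049,-0.049,0,0,0,15,0.75,0.049,-0.049,0,0,0,15,0.75,0.049,-0.049,0,0,0,15,0.75,0.049,-0.049,0,0,0,15,0.75])

```text
t: 30.2
eef_pos: [0.6176, 0.2582, 0.1282]
tool_rot: [-0.0, 1.0, 0.007, -0.0]
contact_force: [-0.1, -1.1, 0.1]
gripper_width: 0.751
grasp_force: 0.0
```

```bash
python3 - <<'E'
from g import *
c=snap("wrist","w10")
o=get_obs();print(o["eef_pos"],np.degrees(yawof()),o["q"].round(2),delta((.619,.263,.005),np.radians(90.5)))
E
```

```text
[0.61762646 0.25836614 0.12824929] -89.17002841586354 [-1.18  0.91  1.16  1.71 -0.91  1.17 -1.31] (array([ 0.0015, -0.0045,  0.1233]), array([-0.03,  0.01,  0.33]))
```

View pics/w10.png

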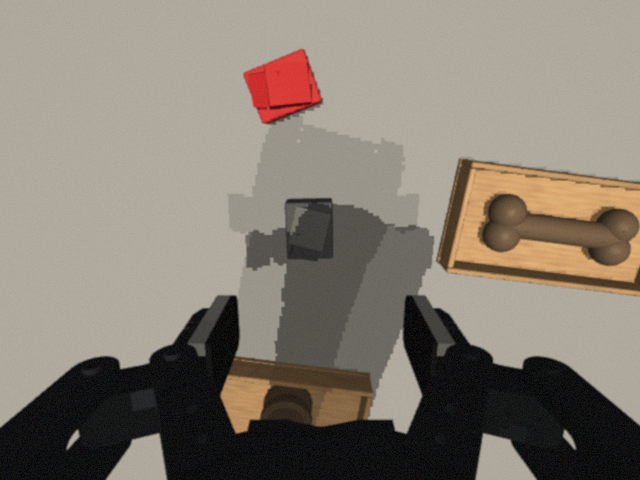

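Rock_b spans columns 286–333 and rows 198–260, aligned with the fingers. The red decoy at (283,87) is clear of the gripper. The bone lies flat in its tray.

```bash
python3 - <<'E'
from g import *
c=snap("wrist");a=plane(c,(309.7,199),0.);b=plane(c,(309.3,260),.017);m=(a+b)/2
l=plane(c,(286,235),.017);r=plane(c,(333,235),.017);print(a,b,np.linalg.norm(a-b),m,np.linalg.norm(l-r),delta((*m,.004),np.radians(-89.3)))
E
```

```text
[0.63986409 0.26643647] [0.60043276 0.26594227] 0.03943442760578844 [0.62014842 0.26618937] 0.031801058174699984 (array([ 0.0026, -0.0075,  0.1243]), array([-0.04,  0.01,  0.15]))
```

Call:
arm_command(commands=[0.003,-0.007,0.03,0,0,0,0.75,0.003,-0.007,0.07,0,0,0,0.75,0.003,-0.007,0.1,0,0,0,0.75,0.003,-0.007,0.117,0,0,0,0.75,0.003,-0.007,0.124,0,0,0,0.75,0.003,-0.007,0.124,0,0,0,0.75,0.003,-0.007,0.124,0,0,0,0.75])

```text
t: 31.0
eef_pos: [0.6218, 0.2665, 0.0055]
tool_rot: [-0.0, 1.0, 0.008, 0.001]
contact_force: [0.6, 0.5, 0.6]
gripper_width: 0.75
grasp_force: 0.0
```

Call:
arm_command(commands=[0,0,0,0,0,0,0.4,0,0,0,0,0,0,0.3,0,0,0,0,0,0,0.15,0,0,0,0,0,0,0.15,0,0,0,0,0,0,0.15,0,0,0,0,0,0,0.15,0,0,0,0,0,0,0.15], force=35)

```text
t: 31.7
eef_pos: [0.6214, 0.2668, 0.0051]
tool_rot: [-0.0, 1.0, 0.008, 0.001]
contact_force: [-1.0, 0.1, 5.9]
gripper_width: 0.361
grasp_force: 36.1
```

Call:
arm_command(commands=[0,0,-0.02,0,0,0,0.15,0,0,-0.06,0,0,0,0.15,0,0,-0.11,0,0,0,0.15,0,0,-0.12,0,0,0,0.15,0,0,-0.12,0,0,0,0.15])

```text
t: 32.2
eef_pos: [0.6222, 0.2666, 0.1273]
tool_rot: [-0.001, 1.0, 0.008, 0.002]
contact_force: [-1.0, 0.6, -0.7]
gripper_width: 0.365
grasp_force: 35.4
```

```bash
python3 - <<'E'
from g import *
o=get_obs();print(o["eef_pos"],o["q"].round(2),o["contact_force"],o["gripper_width"],o["grasp_force"],delta((.44,-.1095,.125),np.radians(170)))
E
```

```text
[0.62215079 0.26661371 0.12727085] [-1.18  0.92  1.16  1.69 -0.92  1.17 -1.32] [-1.04655043  0.598629   -0.74405359] 0.3654152591122822 35.39564788341522 (array([-0.1881,  0.3732,  0.0008]), array([ 7.000e-02, -2.800e-01, -7.909e+01]))
```

Call:
arm_command(commands=[-0.01,0.02,0,0,0,-5,0.15,-0.03,0.06,0,0,0,-13,0.15,-0.05,0.1,0,0,0,-21,0.15,-0.07,0.14,0,0,0,-29,0.15,-0.09,0.18,0,0,0,-37,0.15,-0.11,0.22,0,0,0,-45,0.15,-0.13,0.26,0,0,0,-53,0.15,-0.15,0.3,0,0,0,-61,0.15])

```text
t: 33.0
eef_pos: [0.4736, -0.0368, 0.123]
tool_rot: [-0.0, 0.856, 0.517, -0.001]
contact_force: [0.1, -1.4, -0.5]
gripper_width: 0.363
grasp_force: 35.3
```

```bash
python3 - <<'E'
from g import *
o=get_obs();print(o["eef_pos"],o["q"].round(2),o["gripper_width"],o["grasp_force"],delta((.44,-.1095,.125),np.radians(170)))
E
```

```text
[ 0.47360819 -0.03676322  0.12304147] [-0.85  0.48  1.02  2.17 -0.58  0.8   0.06] 0.3630548523578113 35.33627808094025 (array([-0.08  ,  0.004 , -0.0019]), array([ -0.1 ,   0.05, -17.69]))
```

Call:
arm_command(commands=[-0.035,0.002,-0.001,0,0,-8,0.15,-0.065,0.004,-0.001,0,0,-16,0.15,-0.077,0.004,-0.001,0,0,-17.6,0.15,-0.077,0.004,-0.001,0,0,-17.6,0.15,-0.077,0.004,-0.001,0,0,-17.6,0.15,-0.077,0.004,-0.001,0,0,-17.6,0.15])

```text
t: 33.6
eef_pos: [0.4432, -0.1045, 0.1245]
tool_rot: [-0.0, 0.768, 0.64, -0.0]
contact_force: [0.7, 0.9, -0.6]
gripper_width: 0.363
grasp_force: 35.3
```

```bash
python3 - <<'E'
from g import *
c=snap("wrist","w11")
o=get_obs();print(o["eef_pos"],o["gripper_width"],o["grasp_force"],delta((.44,-.1095,.011),np.radians(170)))
E
```

```text
[ 0.44326332 -0.10447957  0.12458849] 0.3633483276076634 35.34950494766235 (array([-0.0055, -0.0022,  0.1136]), array([-0.04,  0.02, -0.38]))
```

View pics/w11.png

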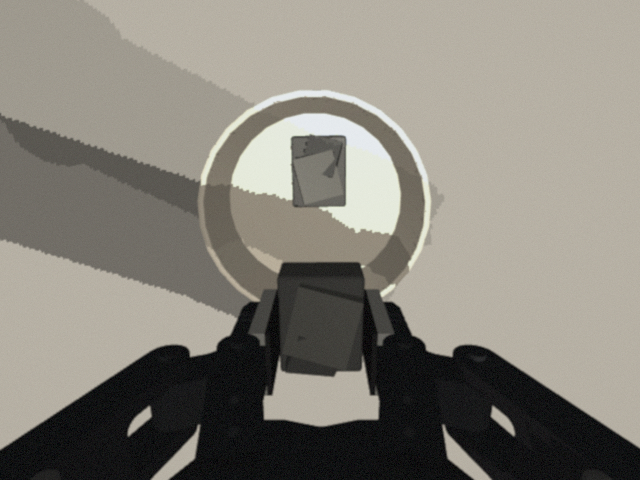

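Rock_a stands flat in the tub at (319,172). I'll lower rock_b beside it.

Call:
arm_command(commands=[-0.005,-0.002,0.03,0,0,0,0.15,-0.005,-0.002,0.07,0,0,0,0.15,-0.005,-0.002,0.1,0,0,0,0.15,-0.005,-0.002,0.109,0,0,0,0.15,-0.005,-0.002,0.111,0,0,0,0.15,-0.005,-0.002,0.113,0,0,0,0.15,-0.005,-0.002,0.114,0,0,0,0.15,-0.005,-0.002,0.114,0,0,0,0.15])

```text
t: 34.45
eef_pos: [0.4408, -0.1101, 0.0118]
tool_rot: [0.001, 0.769, 0.64, 0.001]
contact_force: [-0.1, 0.2, -0.3]
gripper_width: 0.366
grasp_force: 35.3
```

Call:
arm_command(commands=[0,0,0.0008,0,0,0,0.15,0,0,0.0015,0,0,0,0.15,0,0,0.0015,0,0,0,0.15])

```text
t: 34.75
eef_pos: [0.4401, -0.1101, 0.0096]
tool_rot: [0.0, 0.769, 0.64, 0.0]
contact_force: [0.8, -0.7, 0.1]
gripper_width: 0.363
grasp_force: 35.3
```

Call:
arm_command(commands=[0,0,0.0005,0,0,0,0.15,0,0,0.001,0,0,0,0.15,0,0,0.001,0,0,0,0.15])

```text
t: 35.05
eef_pos: [0.4401, -0.1102, 0.009]
tool_rot: [-0.0, 0.769, 0.639, 0.0]
contact_force: [-2.6, 1.9, 10.8]
gripper_width: 0.365
grasp_force: 36.8
```

Call:
arm_command(commands=[0,0,0,0,0,0,0.42,0,0,0,0,0,0,0.47,0,0,0,0,0,0,0.47,0,0,0,0,0,0,0.47,0,0,-0.015,0,0,0,0.47,0,0,-0.05,0,0,0,0.47,0,0,-0.1,0,0,0,0.47,0,0,-0.15,0,0,0,0.47])

```text
t: 35.85
eef_pos: [0.4391, -0.1105, 0.1595]
tool_rot: [-0.001, 0.769, 0.639, -0.001]
contact_force: [1.6, 0.5, 1.2]
gripper_width: 0.472
grasp_force: 0.0
```

Call:
arm_command(commands=[0,0,-0.05,0,0,0,0.47,0.02,0,-0.1,0,0,0,0.47,0.04,0,-0.12,0,0,0,0.47,0.08,0,-0.12,0,0,0,0.47,0.1,0,-0.12,0,0,0,0.47,0.1,0,-0.12,0,0,0,0.47])

```text
t: 36.45
eef_pos: [0.4583, -0.0086, 0.278]
tool_rot: [-0.0, 0.767, 0.642, -0.0]
contact_force: [-0.0, -0.8, -1.1]
gripper_width: 0.468
grasp_force: 0.0
```

```bash
python3 - <<'E'
from g import *
w=snap("wrist");s=snap("scene")
print(get_obs()["eef_pos"])
a=w["img"][:,:,::-1];b=cv2.resize(s["img"][170:330,40:530,::-1],(640,209));cv2.imwrite("pics/fin.png",cv2.resize(np.vstack([a[:340],b]),None,fx=1.05,fy=1.05))
E
```

```text
[ 0.45758387 -0.01256368  0.27779601]
```

View pics/fin.png

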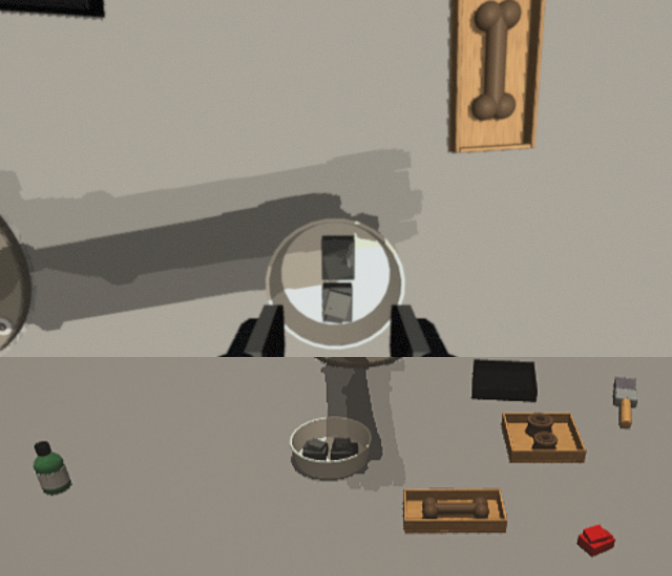

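The final picture shows both rocks in the tub at (337,280), the bone flat along the long tray at (495,60), and both vertebrae side by side in the square tray at (540,430). The brush, glue bottle and decoys have not moved.

```bash
python3 -c "
from station import hand_in
print(hand_in())"
```

```text
the job is handed in; nothing more can be done
None
```

I sorted the finds and handed the job in at about 37 s: both vertebrae lie flat in the square tray, the limb bone flat along the long tray, both rocks in the tub, and the brush, glue bottle and look-alikes were left alone.

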